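# Refit a powder shaker's head and cap, then take off the cap alone

## Robot

A 6-joint arm with a two-finger parallel gripper is mounted at the origin on the work surface. World frame = base frame: x ahead of the robot, y to its left, z up, the work surface at z = 0. Lengths are in mm, angles in rad, forces in N, time in s.
With the tool pointing down it reaches from about 275 to 825 mm from the base axis. Payload 5.2 kg.
Tool frame: the origin (TCP) lies at the very end of the fingers, on their centre line; the grasp point (between the pads) lies 19 mm behind it; z points along the fingers, y is the direction in which the jaws open and shut (so a half turn about z gives the same grasp; the last joint's range is limited). The gripper opens to 93 mm and grips with 3 to 60 N. Pads are 15 mm wide; open, the fingers measure 128 mm over their backs; the gripper's body (75 mm by 188 mm) begins 65 mm behind the grasp point.
Start: joints at [1.039, 0.259, 1.535, -0, 1.348, -0.203], TCP at [177.577, 520.549, 218.653] pointing down, gripper open.
Joint ranges: [-3.14, 3.14], [-0.91, 2.08], [0.19, 2.58], [-1.22, 4.36], [0.22, 2.71], [-3.12, 3.12]. Speed limits (rad/s): [2.57, 2.57, 3.14, 3.14, 3.14, 3.14].

## Interface

Orientations are given as [roll, pitch, yaw] about the fixed x, y, z axes, in that order (R = Rz(yaw) Ry(pitch) Rx(roll)).
In Python, from bench import robot gives the robot as it stands. The module is installed in compiled form; this text tells all that it offers. Calls block until the motion is done:
- robot.move_ptp(position, orientation): joint-space move of the TCP to a pose.
- robot.move_linear(position, ori=None, speed=150, f_stop=None): straight line of the TCP; ori=None keeps the orientation; speed is the mean speed in mm/s. With f_stop (N) it stops when the force on the tool has changed by that much, and returns True; else False.
- robot.move_j(angles): joint-space move.
- robot.move_gripper(opening): opening from 0.0 (shut) to 1.0 (fully open); the grip force is fixed at half the most; returns when the fingers have stopped.
- robot.sleep(seconds).
- robot.inverse_kinematics(position, orientation): joint angles nearest the present ones, or None.
- robot.get_image(name): name is "side" or "top" or "wrist"; returns a dict with "img" (400x640x3 uint8, blue, green, red), "fovy" (degrees; the focal length in pixels is half the picture's height over the tangent of half this angle, whatever the lens; pixels are square), "cx", "cy" (the principal point, pixels), "eye" and "orientation" of the camera in the world. Camera axes: x right, y down, z forward; pixel columns grow to the right and rows downward; lengths in mm; the calibration is good to about 2 mm. A picture is of the moment at which its call begins. There is no depth.
A pose or a line that the arm cannot do raises robot.MotionError and nothing moves.
- robot.hand_in(): hands the job in, once; it reports no verdict.
Readings, each from a call of its own:
- robot.current_t(): time.
- robot.current_qpos(): joint angles.
- robot.current_joint_vel(): joint speeds.
- robot.current_joint_efforts(): joint torques, N m.
- robot.current_tcp_pos(): TCP position.
- robot.current_eef_rot(): TCP orientation.
- robot.current_contact_force(): force on the tool from outside, world axes, zero at the start.
- robot.current_ft_torque(): the same for the moment, N m.
- robot.current_gripper_width(): opening from 0.0 (shut) to 1.0 (fully open).
Only numpy, scipy, OpenCV 4.12 (cv2) and the standard library are available. Lean on these libraries where they do the work, as an engineer would, in place of code of your own. Each camera call takes 0.05 s, during which the arm holds its last target. There are 200 camera calls.

## Task

The square shoe-powder tin stands open, and its shaker head, with the round dust cap sitting on it, is beside it: pick up head and cap together, turn them square with the tin, lower them over the square neck and press the head fully home before letting go of it. Then, so the shoes can be powdered, lift the dust cap alone straight up, leaving the head seated, and finish with the gripper holding the cap upright and still, a few centimetres clear above the head. Keep the tin standing where it is and leave the other things on the shelf-liner undisturbed.

Things in the scene. Friction and masses are not known exactly. Their poses are not given: they have to be found in the camera images.
- tin: Open loose steel powder tin, 0.3 kg, standing on the liner: square body 60 x 60 mm, 84 mm tall, flat shoulder on top. Origin: centre of its underside; z up, x and y square to its sides. Its yaw varies.
- tin_mouth (a point): Centre of the tin's mouth, 102 mm above its underside: top of the hollow square neck that rises 18 mm above the shoulder, centred on and square with the body. The neck's lowest 12 mm are straight, 48.4 mm wide; its top 6 mm taper in to about 44 mm.
- head_mid (a point): Centre of the loose white plastic shaker head (inner lid), 45 g: outside 60 x 60 mm, 26 mm tall, this point 13 mm above its lower rim; z up, x and y square to its sides. Picked up by its square sides, 5 mm proud of the cap. It starts on the liner, whose top is 3 mm above the table.
- head_bore (a point): Centre of the head's open lower rim (13 mm below head_mid): mouth of a square bore 51 mm wide, 20 mm deep that drops over the tin's neck with 1.3 mm clearance a side, no snap or thread; any quarter turn fits. Home, this rim rests on the tin's shoulder, flush with the sides.
- head_deck (a point): Centre of the head's flat top deck, 60 x 60 mm, 26 mm above its lower rim. The cap's rim rests on it around a sifter turret 41 mm across and 12 mm tall. Deck is wider than the cap: fingers closing on the cap must have their tips above this level.
- cap_mid (a point): Centre (half-way up) of the loose round aluminium dust cap (outer lid), 30 g: 50 mm across, 34 mm tall, closed on top, open below, wall 2.5 mm, 2 mm play round the turret, no thread; z up. Seated it is 30 mm above head_mid. Lifting the head brings the cap along; lifting the cap leaves the head.
- comb: Bystander: black plastic comb lying flat, 180 x 30 x 4 mm, long along its x; origin under its middle.
- pick: Bystander: wooden hair pick lying flat, 207 x 56 x 7 mm, handle to its -x, tines to its +x; origin on its underside near the root of the tines.
- opener: Bystander: steel bottle opener lying flat, 121 x 39 x 6 mm, long along its x, loop to its +x; origin under its middle.
- cologne: Bystander: square-shouldered glass cologne bottle, upright, 32 x 56 mm, 113 mm tall with its black cap; origin under its middle.
- polish: Bystander: flat round tin of shoe polish, 77 mm across and 24 mm tall; origin under its middle.
- brush: Bystander: wooden shoe brush, bristles down, 160 x 50 x 42 mm, long along its x; origin under its middle.
Things that resemble listed ones, but are neither listed nor needed, are in the scene too. Leave any blue or purple look-alike of the part that bears cap_mid alone.

How it is judged (in metres and radians):
On the way, in this order (a step that is already met when the one before it is completed fails the run):
1. the head is gripped and lifted off the liner with the cap sitting on it (height (world z) of head_mid above 0.046 m and contact force between the fingers and head above 0.5 N and z of cap_mid in the frame of head_mid below 0.034 m and horizontal distance between cap_mid and head_mid below 0.007 m), for 0.2 s.
2. the head is fully home on the tin's neck, still gripped, with the cap sitting on it (z of head_mid in the frame of tin between 0.094 and 0.0995 m and horizontal distance between head_mid and tin below 0.004 m and angle between the z axis of head_mid and the z axis of tin, either way round below 0.08 rad and (angle between the x axis of head_mid and the x axis of tin, either way round below 0.1 rad or angle between the x axis of head_mid and the y axis of tin, either way round below 0.1 rad) and contact force between the fingers and head above 0.5 N and z of cap_mid in the frame of head_mid below 0.034 m and horizontal distance between cap_mid and head_mid below 0.007 m), for 0.2 s.
3. the head is let go and stays home, and the cap is gripped by itself and lifted off (z of head_mid in the frame of tin between 0.094 and 0.0995 m and horizontal distance between head_mid and tin below 0.004 m and angle between the z axis of head_mid and the z axis of tin, either way round below 0.08 rad and (angle between the x axis of head_mid and the x axis of tin, either way round below 0.1 rad or angle between the x axis of head_mid and the y axis of tin, either way round below 0.1 rad) and contact force between the fingers and head below 0.2 N and contact force between the fingers and cap above 0.5 N and z of cap_mid in the frame of head_mid above 0.045 m), for 0.1 s.
At the end, for the whole second after the job is handed in: Head home on the neck (rim within 2.5 mm of the shoulder, centred to 4 mm, square, level), untouched by the robot; tin upright within 30 mm of its start; gripper holding the cap still, upright (0.25 rad), 25 to 170 mm above its seat, within 50 mm sideways, touching neither head nor tin (z of head_mid in the frame of tin between 0.094 and 0.0995 m and horizontal distance between head_mid and tin below 0.004 m and angle between the z axis of head_mid and the z axis of tin, either way round below 0.08 rad and (angle between the x axis of head_mid and the x axis of tin, either way round below 0.1 rad or angle between the x axis of head_mid and the y axis of tin, either way round below 0.1 rad) and angle between tin's own z axis and vertical below 0.05 rad and distance of tin from where it was at the start of the episode below 0.03 m and linear speed of each of tin, cap below 0.02 m/s and z of cap_mid in the frame of head_mid between 0.055 and 0.2 m and horizontal distance between cap_mid and head_mid below 0.05 m and angle between cap_mid's own z axis and vertical below 0.25 rad and contact force between the fingers and cap above 0.5 N and contact force between cap and head below 0.1 N and contact force between cap and tin below 0.1 N and contact force between each of the arm, the fingers and head below 0.2 N); the arm keeps its last pose, push and grip.
It fails at once if the cap came off the head while the head was not home on the tin ((z of cap_mid in the frame of head_mid above 0.042 m or horizontal distance between cap_mid and head_mid above 0.012 m) and not (z of head_mid in the frame of tin between 0.094 and 0.0995 m and horizontal distance between head_mid and tin below 0.004 m and angle between the z axis of head_mid and the z axis of tin, either way round below 0.08 rad and (angle between the x axis of head_mid and the x axis of tin, either way round below 0.1 rad or angle between the x axis of head_mid and the y axis of tin, either way round below 0.1 rad))).
It fails at once if the tin was tipped or shoved away (angle between tin's own z axis and vertical above 0.3 rad or distance of tin from where it was at the start of the episode above 0.05 m).
It fails at once if a bystander was disturbed (distance of any of comb, pick, opener, cologne, polish, brush from where it was at the start of the episode above 0.03 m).
It also fails if it takes over 51 s, if anything falls off the work surface, if the arm or the gripper's body presses on something with over 40 N, if the wrist force passes 120 N, or if a joint passes its speed limit or range.

## Working session

There is one attempt and no reset: what is moved stays moved. The work goes in short steps, each a Python script; the robot and the scene stay as the last script left them, time stands still between calls to the robot, and variables do not carry over. Pictures are saved under pics/ and viewed, about 8 in all and at most 12, crops included, and the job is handed in when it is done.

```bash
mkdir -p pics
python3 - <<'E'
from bench import robot
import cv2
for n in("top","side"):
    d=robot.get_image(n); cv2.imwrite(f"pics/{n}0.png",d["img"])
    print(n,d["fovy"],d["cx"],d["cy"],d["eye"],d["orientation"])
print(robot.current_t(),robot.current_eef_rot())
E
```

```text
top 52.775012482806275 325.716028168443 198.02816434849368 [ 209.15077093  182.15454841 1230.98776531] [-2.91881985 -0.00633798 -1.43850257]
side 52.5061811917792 320.6157867726466 201.627334361535 [ 105.93577876 1167.8034496   844.917268  ] [-2.19421325  0.00575045 -2.79016521]
0.1 [-3.14002115e+00 -3.36560927e-04  2.81275941e+00]
```

View pics/top0.png

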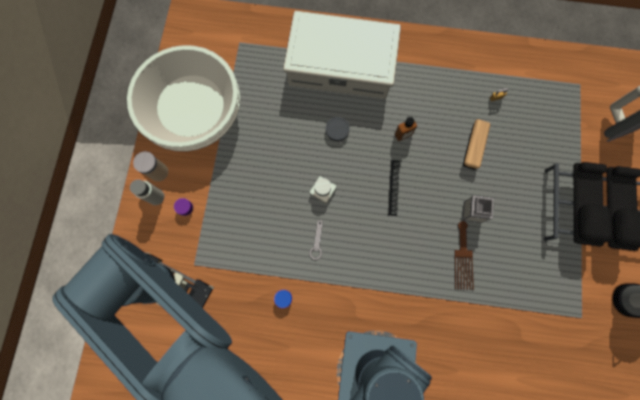

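View pics/side0.png

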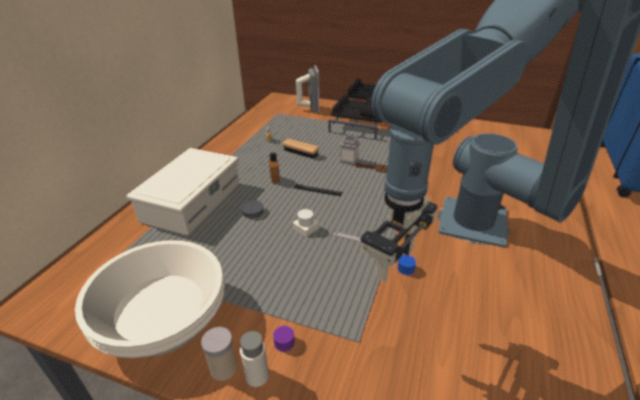

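The top image shows the head with its cap at about (323,190) and the open tin at about (480,208). The opener is at (318,240), the comb at (394,187) and the pick at (464,260). I'll compute positions and then look closer with the wrist camera.

```bash
cat > h.py <<'E'
from bench import robot
import numpy as np, cv2
from scipy.spatial.transform import Rotation as R
def ray(d,u,v):
    f=200/np.tan(np.radians(d["fovy"])/2)
    return R.from_euler("xyz",d["orientation"]).apply(np.array([(u-d["cx"])/f,(v-d["cy"])/f,1]))
def atz(d,u,v,z):
    r=ray(d,u,v); e=np.array(d["eye"]); return e+r*(z-e[2])/r[2]
def proj(d,p):
    f=200/np.tan(np.radians(d["fovy"])/2)
    q=R.from_euler("xyz",d["orientation"]).inv().apply(np.array(p,float)-d["eye"])
    return q[...,:2]/q[...,2:]*f+[d["cx"],d["cy"]]
def down(yaw): return [np.pi,0,yaw]
def snap(n,name,crop=None):
    d=robot.get_image(n); cv2.imwrite(f"pics/{name}.png",d["img"]); return d
E
python3 - <<'E'
from h import *
d=robot.get_image("top")
h=atz(d,322,187,63)
t=atz(d,481,207,100)
print(h,t)
s=robot.get_image("side")
print(atz(s,306,215,63),atz(s,350,142,105))
w=robot.get_image("wrist")
T=R.from_euler("xyz",robot.current_eef_rot())
print(T.inv().apply(np.array(w["eye"])-robot.current_tcp_pos()),(T.inv()*R.from_euler("xyz",w["orientation"])).as_matrix().round(3),w["fovy"])
E
```

```text
[504.43221193 225.18600588  63.        ] [ 497.31358007 -236.24883337  100.        ]
[503.05273165 231.89599186  63.        ] [ 493.54708587 -212.09412632  105.        ]
[  81.2263544     0.22057263 -166.19960293] [[-0.001 -0.957 -0.289]
 [ 1.    -0.001  0.   ]
 [-0.001 -0.289  0.957]] 70.71786122311431
```

Run:
```python
from h import *
robot.move_ptp([497,-230,270],down(1.57)); a=snap("wrist","wt1")
robot.move_ptp([504,228,230],down(1.57)); b=snap("wrist","wh1")
cv2.imwrite("pics/w1.png",np.vstack([a["img"],b["img"]])[::1,:]) 
import pickle; pickle.dump((a,b),open("w1.pkl","wb"))
A=cv2.resize(a["img"],(640,400)); 
print(robot.current_t(),robot.current_qpos())
print(proj(a,[[497,-230,102]]),proj(b,[[504,228,80]]))
```

```text
4.9083 [ 2.21323571e-01  2.57026386e-01  1.50879017e+00 -3.42839245e-04
  1.37544240e+00  2.23680458e-01]
[[322.04679232 183.67429726]] [[321.80474473 185.89066415]]
```

View pics/wt1.png

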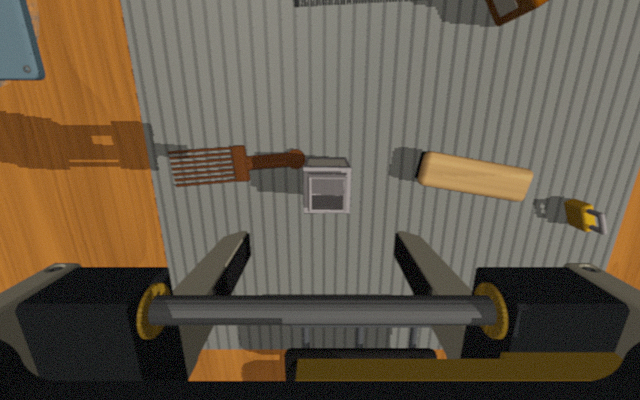

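View pics/wh1.png

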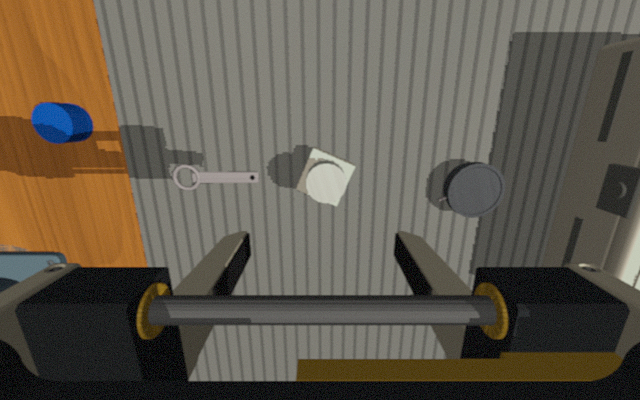

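The wrist images show the tin with its square neck at about (327,190), nearly axis-aligned, and the head rotated about 25° with the cap top at about (325,182). I'll enlarge both with model overlays.

Run:
```python
from h import *
import pickle
a,b=pickle.load(open("w1.pkl","rb"))
c=[cv2.resize(d["img"][y:y+75,x:x+75],(400,400),interpolation=cv2.INTER_CUBIC) for d,x,y in((a,290,148),(b,288,140))]
m=np.hstack(c); m=cv2.convertScaleAbs(m,alpha=1.0)
for i in range(0,400,80):
    for o in(0,400):
        cv2.line(m,(o+i,0),(o+i,6),(0,0,255),1); cv2.line(m,(o,i),(o+6,i),(0,0,255),1)
cv2.imwrite("pics/z1.png",m)
```

```text
(no output)
```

View pics/z1.png

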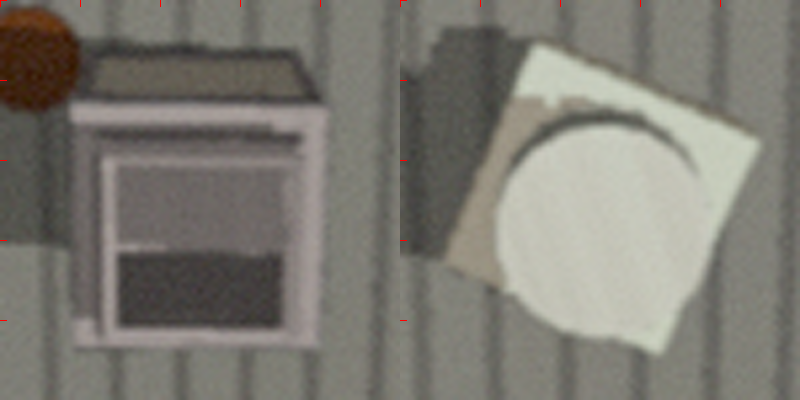

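Left: the tin shoulder corners are clear, at crop (72,105), (327,108), (317,347) and (76,347). Right: the head deck corners are at (535,42), (762,143), (662,355) and (443,262), with the cap circle centred near (603,232). I'll convert these and check them against the known sizes.

```bash
cat >> h.py <<'E'
def sq(d,pts,z):
    P=np.array([atz(d,*p,z)[:2] for p in pts]); c=P.mean(0); q=P-c
    L=[np.linalg.norm(P[i]-P[i-1]) for i in range(4)]
    ang=[np.arctan2(*(P[i]-P[i-1])[::-1]) for i in range(4)]
    yaw=np.angle(np.mean(np.exp(4j*np.array(ang))))/4
    return c,yaw,np.round(L,1),np.degrees(ang).round(1)
def crop(pts,x,y,s=5.3333): return (np.array(pts,float)+.5)/s-.5+[x,y]
E
python3 - <<'E'
from h import *
import pickle
a,b=pickle.load(open("w1.pkl","rb"))
print("shoulder",sq(a,crop([(72,105),(327,108),(317,347),(76,347)],290,148),87))
print("inner bottom?",sq(a,crop([(103,155),(302,157),(302,332),(106,332)],290,148),105))
print("deck",sq(b,crop([(135,42),(362,143),(262,355),(43,262)],288,140),29))
c=crop([(203,232),(97,232),(310,232),(203,121),(203,340)],288,140)
print("cap",[atz(b,*p,63)[:2].round(1) for p in c])
E
```

```text
shoulder (array([ 502.99450008, -242.88252985]), np.float64(-0.0072531797979751575), array([60.3, 59.9, 59.6, 59.4]), array([ 89.8,  -0.7, -90.7, 180. ]))
inner bottom? (array([ 503.90723011, -241.77620441]), np.float64(0.003844221773434221), array([42.1, 44.8, 41.7, 45.7]), array([ 90.2,  -0.6, -88.6, 180. ]))
deck (array([508.51037896, 226.27651538]), np.float64(-0.4155648548893886), array([60. , 61. , 60.1, 61. ]), array([  66.5,  -24. , -113.6,  155.9]))
cap [array([508.7, 227.2]), array([484.5, 227.2]), array([533.1, 227.1]), array([508.7, 252.6]), array([508.7, 201.3])]
```

The sizes check out: sides of 60 mm, and the cap circle is concentric with the deck. Now I'll grasp the head by its sides and lift it.

Run:
```python
from h import *
y=1.5708-0.4155
robot.move_ptp([508.5,226.5,130],down(y))
print(robot.move_linear([508.5,226.5,8],speed=90,f_stop=8), robot.current_tcp_pos())
robot.move_gripper(0.45); print("w",robot.current_gripper_width()*93, robot.current_contact_force())
robot.move_linear([508.5,226.5,178],speed=90)
robot.move_linear([503,-242.7,178],ori=down(1.5708-0.005),speed=150)
robot.sleep(.3)
d=snap("wrist","g1"); import pickle; pickle.dump(d,open("g1.pkl","wb"))
print(robot.current_t(),robot.current_tcp_pos(),robot.current_gripper_width()*93,robot.current_contact_force())
print(proj(d,[[503,-242.7,178-8+26+34],[503,-242.7,196]]))
cv2.imwrite("pics/g1z.png",cv2.resize(d["img"][100:300,220:440],(770,700))[:600])
```

```text
False [508.98232866 226.63108839   8.59196625]
w 59.657475087906725 [-0.84554172 -0.50460961  0.49803504]
13.1917 [ 503.03233103 -242.63020859  178.01429723] 59.67586756284161 [ 0.15645473  0.04522984 -0.42149862]
[[322.81812315 293.41283866]
 [322.64253134 258.00713938]]
```

View pics/g1z.png

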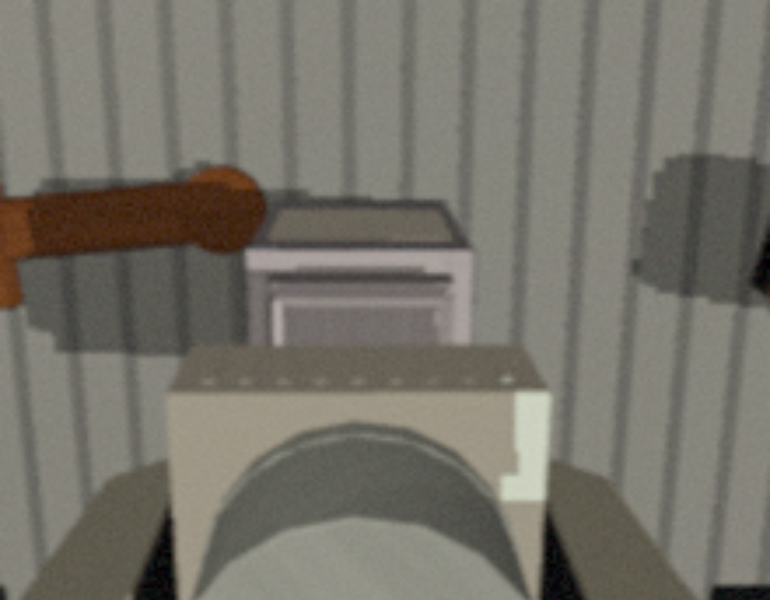

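The head is held square with the cap on it. The deck's back edge runs (168,391) to (549,391) in the crop, and the tin shoulder's back edge (246,250) to (472,250). I'll compare the two.

Run:
```python
from h import *
import pickle
d=pickle.load(open("g1.pkl","rb"))
for pts,z in (([(168,391),(549,391)],198.5),([(184,346),(532,346)],172.5),([(246,250),(472,250)],87)):
    P=[atz(d,*p,z)[:2] for p in crop(pts,220,100,3.5)]
    print(np.round(P,1),"centre est",np.round(np.mean(P,0)-[0,30],1),"len",np.linalg.norm(P[0]-P[1]).round(1),"yaw",np.arctan2(*(P[1]-P[0])[::-1]).round(4))
```

```text
[[ 473.  -212.6]
 [ 532.7 -213. ]] centre est [ 502.8 -242.8] len 59.6 yaw -0.0059
[[ 471.1 -213.1]
 [ 534.4 -213.5]] centre est [ 502.8 -243.3] len 63.3 yaw -0.0059
[[ 473.1 -212.4]
 [ 532.9 -212.7]] centre est [ 503.  -242.6] len 59.8 yaw -0.0059
```

Head and tin agree to about 0.3 mm, so I'm lowering it and pressing it home.

Run:
```python
from h import *
p=[503.1,-242.6]
robot.move_linear(p+[116],speed=80)
s=robot.move_linear(p+[84],speed=18,f_stop=18)
print(s,robot.current_tcp_pos(),robot.current_contact_force(),robot.current_gripper_width()*93)
robot.sleep(.4)
d=snap("wrist","s1"); e=snap("side","s1s")
import pickle; pickle.dump((d,e),open("s1.pkl","wb"))
print(robot.current_t(),robot.current_tcp_pos(),robot.current_contact_force(),robot.current_ft_torque())
u=proj(e,[503,-242,100]).astype(int); print(u)
m=cv2.resize(e["img"][u[1]-45:u[1]+45,u[0]-45:u[0]+45],(450,450),interpolation=cv2.INTER_CUBIC)
w=cv2.resize(d["img"][150:350,250:400],(338,450))
cv2.imwrite("pics/s1z.png",np.hstack([m,w]))
```

```text
True [ 503.00567619 -242.55809494   92.03250157] [0.76163236 0.50424254 4.91934186] 59.73469533452193
15.8667 [ 503.01786088 -242.55253824   92.00961594] [-0.18490119  0.4960957   5.60550755] [ 0.03752766  0.2439287  -0.00372104]
[349 139]
```

View pics/s1z.png

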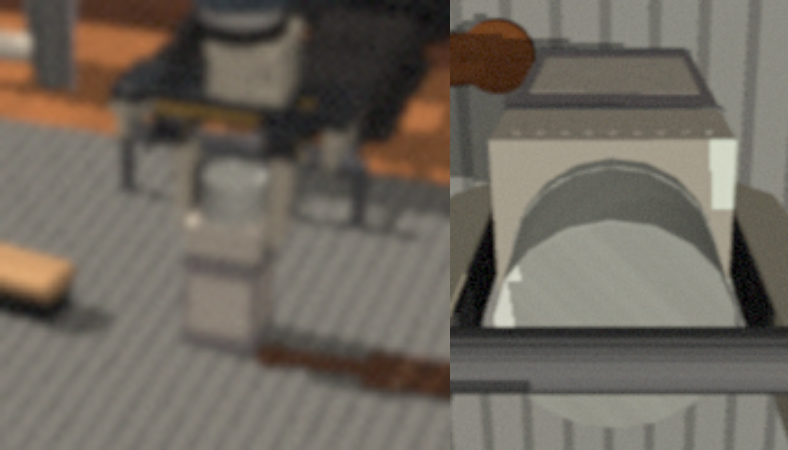

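It stopped at TCP z 92.0, which is the home height (8 + 84), and the head sits flush and square. Next I'll release it, check, and then grip the cap.

Run:
```python
from h import *
p=[503.0,-242.6]
robot.move_gripper(1.0); robot.sleep(.2)
print("open",robot.current_contact_force(),robot.current_gripper_width())
robot.move_linear(p+[119],speed=60)
robot.move_gripper(0.35); print("w",robot.current_gripper_width()*93,robot.current_contact_force())
robot.move_linear(p+[135],speed=25)
robot.move_linear(p+[185],speed=60); robot.sleep(.5)
d=snap("wrist","c1"); e=snap("side","c1s")
print(robot.current_t(),robot.current_tcp_pos(),robot.current_contact_force(),robot.current_gripper_width()*93)
m=cv2.resize(e["img"][89:184,302:397],(450,450),interpolation=cv2.INTER_CUBIC)
w=cv2.resize(d["img"][150:350,250:400],(338,450))
cv2.imwrite("pics/c1z.png",np.hstack([m,w]))
```

```text
open [0.66049477 0.22685901 0.17186211] 1.0017989769472915
w 49.98032690891442 [-0.18794843 -0.61716749  0.6501506 ]
20.55 [ 503.03053262 -242.57327415  184.95961857] [0.59885494 0.40482097 0.01139978] 50.14666794674432
```

View pics/c1z.png

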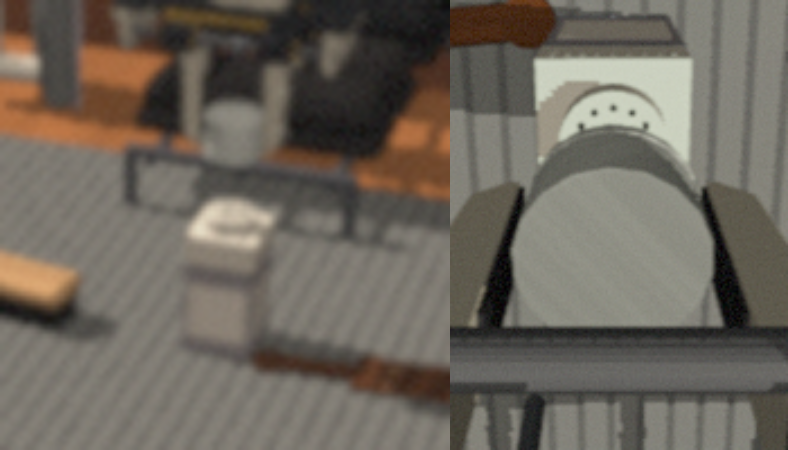

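The cap is held upright about 66 mm above its seat. The head stays flush and square on the tin with its turret exposed, and nothing nearby has moved. Handing in.

```bash
python3 -c "
from h import *
robot.hand_in(); print(robot.current_t())"
```

```text
the job is handed in; nothing more can be done
the job is handed in; nothing more can be done
```

I picked up the head and cap together, turned them square with the tin, lowered them over the neck and pressed the head home. I then let go of the head, lifted the cap alone and handed in with the gripper holding it.

- **Alignment:** just before lowering, the wrist camera showed head and tin centred to about 0.3 mm and within measurement error of square.
- **Head home:** the press stopped on contact at TCP z 92.0 mm, which is the expected home height. The side and wrist pictures showed the head flush and square on the tin.
- **Cap:** the gripper closed to about 50 mm, matching the cap's diameter. The cap was lifted 66 mm above its seat and was upright in the last pictures.
- **Surroundings:** in the last close-up pictures the head was still seated, the tin was standing in place, and the pick and brush beside it had not moved. I did not take another full view of the other bystanders.
- **Time:** about 20.6 s of the 51 s was used. None of the checks failed or disagreed. The one exception was my first side-camera estimate of the tin, about 24 mm off the top camera's. I did not use it; the wrist-camera measurements were what I acted on.

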